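# Make the bench grinder safe and point out the wheel change

### The arm

A 7-joint arm with a two-finger parallel gripper is mounted at the origin on the work surface. World frame = base frame: x ahead of the robot, y to its left, z up, the work surface at z = 0. Lengths are in m, angles in rad, forces in N, time in s.
With the tool pointing down it reaches from about 0.4 to 0.925 m from the base axis. Payload 4.1 kg.
Tool frame: the origin (TCP) lies at the very end of the fingers, on their centre line; the grasp point (between the pads) lies 19 mm behind it (env.grip_point_offset is the distance from the TCP to the grasp point, in m); z points along the fingers, y is the direction in which the jaws open and shut (so a half turn about z gives the same grasp; the last joint's range is limited). The gripper opens to 85 mm and grips with 20 to 120 N. Pads are 22 mm wide; open, the fingers measure 114 mm over their backs; the gripper's body (76 mm by 85 mm) begins 54 mm behind the grasp point. The pads swing forward as they close: fully open they stand 13 mm farther back than shut.
Start: joints at [1.102, 0.398, 0.045, 1.537, -0.019, 1.207, -0.051], TCP at [0.235, -0.606, 0.231] pointing down, gripper open.
Joint ranges: [-2.82, 2.82], [-0.49, 2.23], [-1.37, 1.46], [0, 2.46], [-1.36, 4.5], [0.23, 2], [-2.94, 2.94]. Speed limits (rad/s): [2.57, 2.57, 3.14, 3.14, 3.14, 3.14, 3.14].

### API

Orientations are given as a 3x3 rotation matrix whose columns are the frame's x, y, z axes.
In Python, from workcell import env gives the robot as it stands. The module is installed in compiled form; this text tells all that it offers. Calls block until the motion is done:
- env.move_ptp(position, orientation): joint-space move of the TCP to a pose.
- env.move_l(position, velocity=0.15, attitude=None): straight line of the TCP; attitude=None keeps the orientation; velocity is the mean speed in m/s.
- env.move_joints(angles): joint-space move.
- env.ungrasp() and env.close(): open the fingers fully, or close them until they stop; the grip force is fixed at half the most.
- env.hold(seconds).
- env.ik(position, orientation): joint angles nearest the present ones, or None.
- env.state(): the state.
- env.snapshot(name): name is "scene" or "side" or "wrist"; returns (picture, depth): 480x640x3 uint8, red, green, blue; 480x640 float32, m along the optical axis (not along the pixel's ray), 0 where there is no reading.
- env.get_calibration(name): a dict with "K" (3x3 intrinsics, pixels), "R" (3x3) and "t" (3): a world point X has camera coordinates R X + t; the wrist camera has in their place "T_tool_cam" (4x4, takes a point from camera to tool coordinates, whose origin is the TCP and whose axes are the flange's). Camera axes: x right, y down, z forward; pixel columns grow to the right and rows downward; lengths in m; the calibration is good to about 2 mm. A picture is of the moment at which its call begins: read the wrist's pose just before it. get_calibration takes no time and is no camera call.
A pose or a line that the arm cannot do raises env.Unreachable and nothing moves.
- env.job_done(): hands the job in, once; it reports no verdict.
Trained networks look in the newest picture that a camera, given by its name, has taken for a name from the list of things; names that differ only in an ending like _2 or _b are one class to them, and where a whole thing is asked for, a point or a joint stands for the part that bears it (a point fixed in the world has none). Each returns a list of dicts, best first, with "confidence" (0 to 1); they miss things now and then, are a little off and sometimes report something else, mostly with a low value. They report only what shows in the picture. A call takes as long as a camera call. They do not tell look-alikes from the thing itself.
- env.recognise(thing, camera): "bbox" ([centre column, centre row, width, height] in pixels, round what is visible of it).
The state is a dict: "time_s": time; "q": joint angles; "qd": joint speeds; "tau": joint torques, N m; "tool_pos": TCP position; "ee_rot": TCP orientation; "wrist_force": force on the tool from outside, world axes, zero at the start; "moment": the same for the moment, N m; "finger_gap": opening from 0.0 (shut) to 1.0 (fully open).
Only numpy, scipy, OpenCV 4.12 (cv2) and the standard library are available. Lean on these libraries where they do the work, as an engineer would, in place of code of your own. Each camera call takes 0.05 s, during which the arm holds its last target.

### The job

The worn white wheel on the bench grinder is to be changed by your workmate, so first make the machine safe: press the red mushroom stop button all the way down so that it stays in. Then point with the fingertips at the exposed front of the white wheel on the grinder, two or three centimetres off it, and stay there for two seconds; last, point in the same way from just above the middle of the new white wheel lying on the bench, and finish still pointing there. Do not touch any wheel, the grinder or the green start button, do not point at the grey wheels, and leave everything on the bench where it lies.

Things in the scene. Friction and masses are not known exactly. Their poses are not given: they have to be found in the camera images.
- stop (a joint): travel of the red mushroom stop button: 0 m = out (machine live), 0.008 m = fully in. It slides straight down with about 5 N of friction and stays where it is left; counts as in past 6 mm.
- stop_top (a point): top centre of the red mushroom button (42 mm across) on a yellow disc, at the grinder's left end (its own +y) of the grey switch box with a black lid, 78 x 130 x 55 mm, that lies on the plywood board in front of the grinder motor; about 105 mm over the bench when out. The button is pressed straight down.
- start_top (a point): top centre of the small green start button (22 mm across) in a steel collar on the same box, 64 mm to the right of the stop and about 25 mm lower: not to be pressed.
- start (a joint): travel of the green start button: 0 = out, 0.005 m = in, sprung.
- grinder: bench grinder, fixed on a plywood board 340 x 300 x 18 mm: blue-grey motor 136 mm across, shaft along its y axis 148 mm over the bench, a wheel in a dark guard 165 mm left and right of the middle; clear eye shields swung back over the guards, up to 275 mm over the bench, behind the shaft. Origin on the bench under the middle of the shaft, x axis to the back of the machine, z up.
- mounted_white: the worn WHITE wheel on the grinder's shaft, at its left or right end: 130 mm diameter, 25 mm thick. Origin at the centre of the wheel, axes like the grinder's. The guard (90 mm radius, 52 mm wide) is open in front (-x) from 70 degrees above level down to a steel tool rest, which lies level with the shaft, 79 to 121 mm in front of it. Fixed.
- mounted_white_front (a point): point on the white wheel's rim in the guard's opening, 45 degrees up in front: 46 mm in front of (-x) and 46 mm above the wheel's centre. Pointing at the wheel means fingertips in front of or above this open part, in the wheel's own plane.
- mounted_grey: the dark GREY wheel at the shaft's other end, 150 mm diameter, 25 mm thick; origin at its centre, axes like the grinder's.
- mounted_grey_front (a point): the like point on the grey wheel's rim, 53 mm in front of and 53 mm above its centre.
- new_white: the new WHITE grinding wheel, loose, lying flat on the bench on one side of the grinder: 150 mm diameter, 25 mm thick, brown paper washer round its 20 mm bore, 0.85 kg. Origin at the centre of its underside.
- new_white_top (a point): centre of the new white wheel's upper face, 26 mm over the bench; z up.
- new_grey: a new dark GREY wheel of the same size lying flat on the other side of the grinder; origin at the centre of its underside.
- new_grey_top (a point): centre of the new grey wheel's upper face, 26 mm over the bench.
- wrench: loose steel wrench, 200 mm, lying far to the right
- screwdriver: loose screwdriver with orange handle, 200 mm, lying at the right
- screw_jar: loose jar with steel lid, 68 mm across, 90 mm high, at the left
- mug: loose blue mug, 82 mm across, 95 mm high, far right
- oil_can: loose yellow oil can, 66 mm across, 170 mm high, far left
- dresser: loose grey wheel dresser (steel head on a 140 mm handle), about 25 mm high, lying at the left
There are look-alikes about, which are no part of the job. What is shaped like the new_white but orange or turquoise is not meant.

How it is judged:
On the way, in this order (a step that is already met when the one before it is completed fails the run):
1. the red stop button is pressed in (value of joint stop above 0.006 m), for 0.2 s.
2. the fingertips point at the open front of the white wheel on the grinder and stay there (distance between the grasp point and mounted_white below 0.135 m and x of the grasp point in the frame of mounted_white below -0.02 m and y of the grasp point in the frame of mounted_white between -0.025 and 0.025 m and z of the grasp point in the frame of mounted_white above -0.02 m and value of joint stop above 0.006 m), for 1.2 s.
At the end, for the whole second after the job is handed in: The stop button is in (past 6 mm) and the fingertips hover over the new white wheel: the point between the finger pads within 40 mm of its centre sideways and less than 90 mm above its face, through the last second, touching nothing (horizontal distance between the grasp point and new_white_top below 0.04 m and z of the grasp point in the frame of new_white_top below 0.09 m and value of joint stop above 0.006 m).
It fails at once if a grinding wheel is touched (contact force between any of the fingers, the arm and mounted_white above 0.5 N or contact force between any of the fingers, the arm and mounted_grey above 0.5 N or contact force between any of the fingers, the arm and new_white above 0.5 N or contact force between any of the fingers, the arm and new_grey above 0.5 N).
It fails at once if the grinder is touched (contact force between any of the fingers, the arm and grinder above 1.5 N).
It fails at once if the green start button is pressed (value of joint start above 0.002 m).
It fails at once if a grey wheel is pointed at (distance between the grasp point and mounted_grey_front below 0.06 m or distance between the grasp point and new_grey_top below 0.07 m).
It fails at once if a loose thing on the bench is moved or lifted (distance of any of new_white, new_grey, wrench, screwdriver, screw_jar, mug, oil_can, dresser from where it was at the start of the episode above 0.01 m).
It also fails if it takes over 54 s, if anything falls off the work surface, if the arm or the gripper's body presses on something with over 40 N, if the wrist force passes 120 N, or if a joint passes its speed limit or range.

## Working session

There is one attempt and no reset: what is moved stays moved. The work goes in short steps, each a Python script; the robot and the scene stay as the last script left them, time stands still between calls to the robot, and variables do not carry over. Pictures are saved under pics/ and viewed, and the job is handed in when it is done.

```bash
mkdir -p pics; ls
python3 - <<'E'
from workcell import env
import cv2,numpy as np
s=env.state();print(s['time_s'],s['q'],s['tool_pos'],s['ee_rot'],s['finger_gap'],env.grip_point_offset)
for n in ['scene','side']:
    p,d=env.snapshot(n); cv2.imwrite(f'pics/{n}0.png',p[:,:,::-1]); np.savez(f'{n}0.npz',p=p,d=d)
    c=env.get_calibration(n); print(n,c)
    for t in ['stop','start','grinder','mounted_white','mounted_grey','new_white','new_grey','screw_jar','oil_can','dresser','mug','wrench','screwdriver']:
        if n=='scene': print(t,[(np.round(r['bbox']).tolist(),round(r['confidence'],2)) for r in env.recognise(t,n)])
print(env.state()['time_s'])
E
```

```text
pics
0.0 [ 1.101981    0.39914299  0.04502947  1.53791134 -0.01870096  1.20692889
 -0.05072432] [ 0.23472108 -0.60543291  0.23028113] [[ 9.32361188e-01  3.61527208e-01 -8.32672246e-04]
 [ 3.61528143e-01 -9.32359490e-01  1.78444528e-03]
 [-1.31224351e-04 -1.96478197e-03 -9.99998061e-01]] 0.999905761701221 0.0187
scene {'K': array([[594.51401685,   0.        , 318.59561704],
       [  0.        , 594.51401685, 237.79409629],
       [  0.        ,   0.        ,   1.        ]]), 'R': array([[-0.88934229,  0.45723464,  0.00260265],
       [ 0.39244289,  0.76621567, -0.50882426],
       [-0.23464628, -0.45149754, -0.86086648]]), 't': array([ 0.43382561, -0.12507603,  1.69600693])}
stop [([340.0, 282.0, 20.0, 20.0], 0.7)]
start [([331.0, 262.0, 10.0, 3.0], 0.55)]
grinder [([288.0, 273.0, 172.0, 185.0], 0.83), ([399.0, 386.0, 66.0, 66.0], 0.3)]
mounted_white [([265.0, 205.0, 16.0, 26.0], 0.74)]
mounted_grey [([263.0, 205.0, 21.0, 24.0], 0.7)]
new_white [([353.0, 177.0, 53.0, 48.0], 0.95), ([275.0, 152.0, 48.0, 50.0], 0.8), ([332.0, 131.0, 48.0, 44.0], 0.77)]
new_grey [([399.0, 385.0, 66.0, 6
[... 207 characters left out ...]
74.0, 150.0, 51.0, 48.0], 0.24)]
oil_can [([291.0, 404.0, 30.0, 53.0], 0.74)]
dresser [([302.0, 328.0, 47.0, 40.0], 0.68), ([423.0, 460.0, 80.0, 19.0], 0.64)]
mug [([186.0, 194.0, 33.0, 43.0], 0.74), ([274.0, 152.0, 54.0, 48.0], 0.45)]
wrench [([212.0, 132.0, 60.0, 28.0], 0.94)]
screwdriver [([266.0, 205.0, 18.0, 22.0], 0.24)]
side {'K': array([[610.24779395,   0.        , 320.57883388],
       [  0.        , 610.24779395, 239.82771832],
       [  0.        ,   0.        ,   1.        ]]), 'R': array([[-0.9985477 , -0.05383427,  0.00208647],
       [-0.02862447,  0.49733662, -0.86708531],
       [ 0.04564122, -0.86588577, -0.49815531]]), 't': array([0.49120023, 0.14232009, 1.70937585])}
0.75
```

View pics/scene0.png

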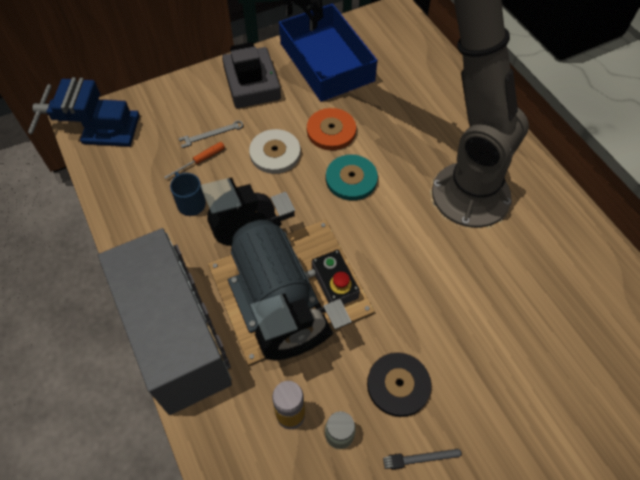

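View pics/side0.png

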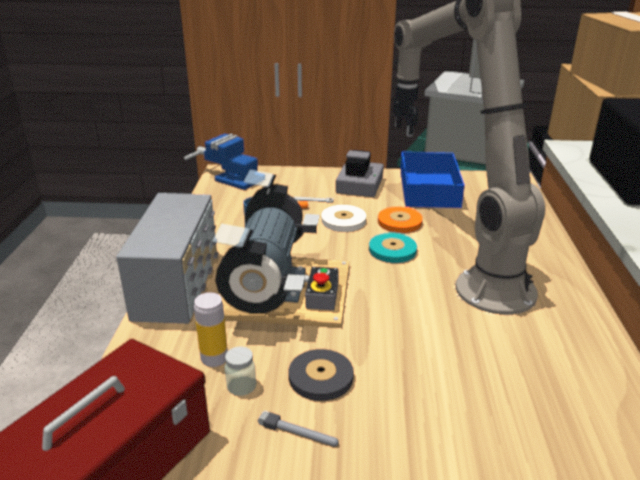

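```bash
cat > h.py <<'E'
import numpy as np,cv2
from workcell import env
def world(n,u,v,d=None,z=None,r=1):
    c=env.get_calibration(n);K,R,t=c['K'],c['R'],np.ravel(c['t'])
    ray=np.array([(u-K[0,2])/K[0,0],(v-K[1,2])/K[1,1],1.])
    if d is not None:
        w=d[int(v)-r:int(v)+r+1,int(u)-r:int(u)+r+1];w=w[w>0]
        return R.T@(ray*np.median(w)-t)
    o=-R.T@t; k=R.T@ray
    return o+k*(z-o[2])/k[2]
def proj(n,X):
    c=env.get_calibration(n);x=c['R']@np.asarray(X)+np.ravel(c['t']);x=c['K']@x
    return x[:2]/x[2]
E
python3 - <<'E'
from h import *
np.set_printoptions(precision=4,suppress=True)
s=np.load('scene0.npz');q=np.load('side0.npz')
P=lambda n,u,v,d,**k:print(n,u,v,world(n,u,v,d,**k))
for nm,(u,v) in dict(stop=(341,280),start=(330,262),neww=(275,147),orange=(331,126),turq=(352,174),newg=(400,382),bencht=(400,280),jar=(341,422),oil=(288,390)).items():
    print(nm,end=' ');P('scene',u,v,s['d'])
for nm,(u,v) in dict(stop=(321,279),neww=(344,215),newg=(321,370),wheelnear=(255,281),wheelrim=(240,270)).items():
    print(nm,end=' ');P('side',u,v,q['d'])
print(world('scene',275,150,z=.026),world('side',344,216,z=.026))
a=cv2.resize(s['p'][180:370,190:390],None,fx=4,fy=4,interpolation=cv2.INTER_CUBIC)[:600]
a=cv2.resize(s['p'][210:360,220:390],None,fx=4,fy=4,interpolation=cv2.INTER_CUBIC)
b=cv2.resize(q['p'][180:330,200:370],None,fx=4,fy=4,interpolation=cv2.INTER_CUBIC)
cv2.imwrite('pics/cropS.png',a[:,:,::-1]);cv2.imwrite('pics/cropQ.png',b[:,:,::-1])
E
```

```text
stop scene 341 280 [0.4873 0.117  0.1057]
start scene 330 262 [0.4814 0.0497 0.081 ]
neww scene 275 147 [ 0.4321 -0.3888  0.0264]
orange scene 331 126 [ 0.2478 -0.3853  0.0264]
turq scene 352 174 [ 0.2778 -0.1998  0.0259]
newg scene 400 382 [0.4693 0.3807 0.026 ]
bencht scene 400 280 [ 0.3211  0.1422 -0.0014]
jar scene 341 422 [0.6451 0.411  0.0902]
oil scene 288 390 [0.7237 0.3188 0.1709]
stop side 321 279 [0.4842 0.1267 0.1046]
neww side 344 215 [ 0.4339 -0.3803  0.0276]
newg side 321 370 [0.4704 0.3831 0.0275]
wheelnear side 255 281 [0.6385 0.2211 0.1555]
wheelrim side 240 270 [0.676  0.2067 0.1763]
[ 0.4367 -0.379   0.026 ] [ 0.4338 -0.3762  0.026 ]
```

View pics/cropS.png

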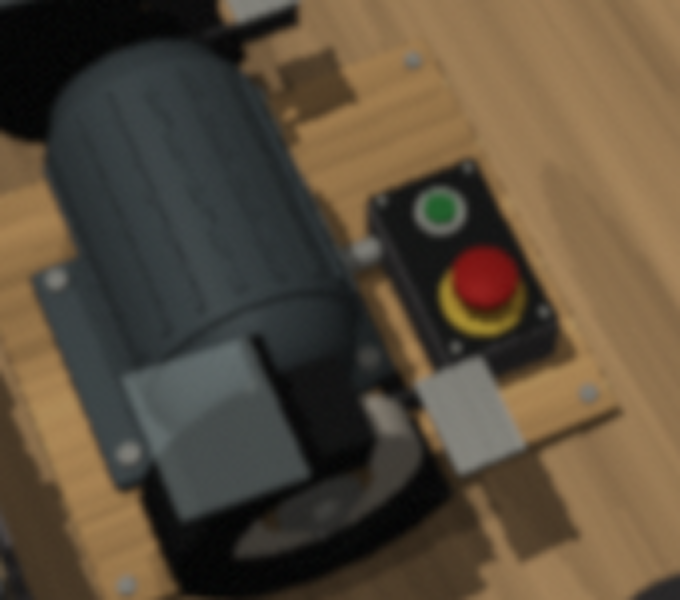

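View pics/cropQ.png

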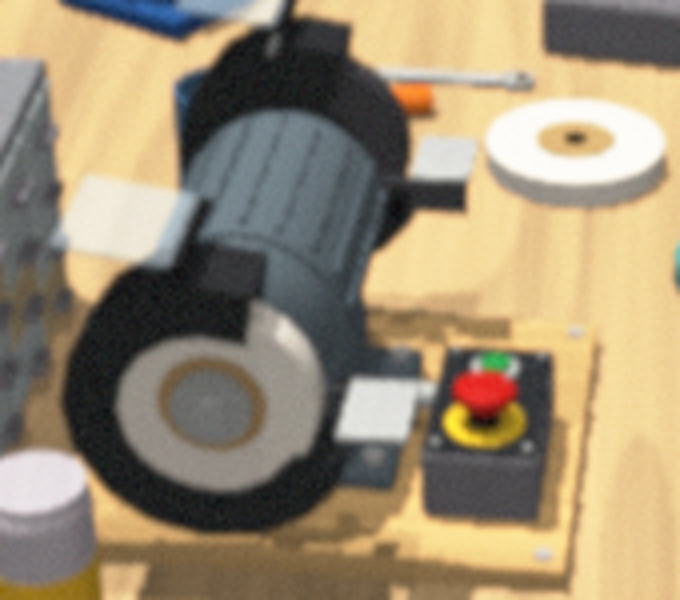

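```bash
cat >> h.py <<'E'
def cloud(n,d):
    c=env.get_calibration(n);K,R,t=c['K'],c['R'],np.ravel(c['t'])
    v,u=np.mgrid[:480,:640]
    X=np.stack([(u-K[0,2])/K[0,0]*d,(v-K[1,2])/K[1,1]*d,d],-1)-t
    X=X@R; X[d<=0]=np.nan
    return X
E
python3 - <<'E'
from h import *
np.set_printoptions(precision=4,suppress=True)
for n in ['scene','side']:
    s=np.load(n+'0.npz');X=cloud(n,s['d'])
    def sel(z0,z1,x0=.38,x1=.85,y0=-.2,y1=.33):
        return (X[...,2]>z0)&(X[...,2]<z1)&(X[...,0]>x0)&(X[...,0]<x1)&(X[...,1]>y0)&(X[...,1]<y1)
    def rect(m,k=1):
        m=m.astype(np.uint8)
        nn,l,st,_=cv2.connectedComponentsWithStats(m)
        i=1+np.argmax(st[1:,4]); p=X[l==i][:,:2]
        (c,wh,a)=cv2.minAreaRect((p*1000).astype(np.float32)); print(n,len(p),np.array(c),np.array(wh),a)
    rect(sel(.012,.024)); rect(sel(.068,.080,.42,.56,-.05,.2))
    # stop button cap
    m=sel(.098,.112,.42,.56,.05,.18); p=X[m]; 
    hsv=cv2.cvtColor(s['p'],cv2.COLOR_RGB2HSV)
    red=m&(hsv[...,1]>150)&((hsv[...,0]<8)|(hsv[...,0]>172)); print('red',red.sum(),X[red].mean(0),X[red].min(0),X[red].max(0))
    # new white
    m=sel(.018,.034,.33,.55,-.48,-.27)&(hsv[...,1]<60); p=X[m]; print('neww',m.sum(),cv2.minEnclosingCircle((p[:,:2]*1000).astype(np.float32)))
    m=sel(.020,.034,.36,.58,.28,.48); p=X[m]; print('newg',m.sum(),cv2.minEnclosingCircle((p[:,:2]*1000).astype(np.float32)))
    # tool rests at z .148
    for y0,y1 in((.05,.3),(-.25,-.05)):
        m=sel(.140,.160,.45,.585,y0,y1); p=X[m]; 
        if len(p)>5:
            nn,l,st,_=cv2.connectedComponentsWithStats(m.astype(np.uint8)); i=1+np.argmax(st[1:,4]); p=X[l==i]
            print('rest',len(p),p.mean(0),cv2.minAreaRect((p[:,:2]*1000).astype(np.float32)))
E
```

```text
scene 2013 [479.2422  41.3836] [302.6813 118.1164] 87.22367095947266
scene 1078 [484.4496  81.4577] [130.6249  78.0373] 86.40986633300781
red 183 [0.486  0.1127 0.1036] [0.4663 0.0903 0.098 ] [0.5044 0.1319 0.1115]
neww 1260 ((432.39935302734375, -385.1475830078125), 79.5498046875)
newg 2973 ((471.26971435546875, 379.61273193359375), 75.7468490600586)
rest 424 [0.5455 0.2029 0.1439] ((545.1415405273438, 202.63995361328125), (63.51776885986328, 43.290382385253906), 85.19631958007812)
rest 355 [ 0.533  -0.1249  0.1449] ((544.0203247070312, -128.88490295410156), (64.50260162353516, 77.39009094238281), 84.75621795654297)
side 2360 [586.6221  35.2246] [312.6552 329.878 ] 86.7642822265625
side 611 [484.2339  79.9878] [139.1577  77.6497] 87.27958679199219
red 116 [0.4858 0.1176 0.1044] [0.4666 0.0949 0.098 ] [0.506  0.1359 0.1102]
neww 680 ((439.05804443359375, -384.7134094238281), 80.18236541748047)
newg 2405 ((472.5614929199219, 380.30426025390625), 78.7281723022461)
rest 270 [0.5454 0.2057 0.1454] ((546.0592651367188, 202.33604431152344), (71.47955322265625, 42.55824279785156), 85.21034240722656)
rest 170 [ 0.5276 -0.1226  0.1452] ((527.6813354492188, -126.77445983886719), (72.31709289550781, 46.59794616699219), 81.17801666259766)
```

Run:
```python
from h import *
np.set_printoptions(precision=4,suppress=True)
print(env.get_calibration('wrist'))
yaw=-np.radians(3.5)
gx=np.array([np.cos(yaw),np.sin(yaw),0]);gy=np.array([-np.sin(yaw),np.cos(yaw),0]);gz=np.array([0,0,1.])
W=np.array([.6455,.1964,.148])
s0=env.state()
def R_(z,x):
    y=np.cross(z,x);return np.stack([x,y,z],1)
for sg in (1,-1):
    Rd=R_(-gz,sg*gx); Rp=R_((gx-gz)/2**.5,sg*(gx+gz)/2**.5)
    for nm,p,R in [('stop',[.486,.1155,.097],Rd),('above',[.486,.1155,.3],Rd),('point',W+.09*(gz-gx)/2**.5,Rp),('pointback',W+.19*(gz-gx)/2**.5,Rp),('new',[.435,-.383,.07],Rd)]:
        print(sg,nm,p,env.ik(p,R))
X={n:cloud(n,np.load(n+'0.npz')['d']) for n in('scene','side')}
for n in X:
    p=(X[n]-W); L=np.stack([p@gx,p@gy,p@gz],-1)
    m=(np.abs(L[...,0]+.05)<.05)&(np.abs(L[...,1])<.04)&(L[...,2]>.02)&(L[...,2]<.08)&(np.hypot(L[...,0],L[...,2])<.08)
    np.save(n+'L.npy',L)
    img=np.load(n+'0.npz')['p']
    for (v,u) in np.argwhere(m)[::12]: print(n,u,v,L[v,u]*1000,img[v,u])
```

```text
{'K': array([[375.6077,   0.    , 320.2578],
       [  0.    , 375.6077, 245.4565],
       [  0.    ,   0.    ,   1.    ]]), 'T_tool_cam': array([[ 0.001 , -0.9638, -0.2666,  0.0675],
       [ 1.    ,  0.0013, -0.0008, -0.    ],
       [ 0.0011, -0.2666,  0.9638, -0.143 ],
       [ 0.    ,  0.    ,  0.    ,  1.    ]])}
1 stop [0.486, 0.1155, 0.097] [ 0.2532  0.3459 -0.6765  2.0161  0.281   0.8714 -2.2093]
1 above [0.486, 0.1155, 0.3] [ 0.4307  0.1263 -0.8173  1.7713  0.0959  1.2849 -2.0416]
1 point [0.582  0.2003 0.2116] [ 0.3929  0.2366 -1.1574  2.196   1.3967  0.7268  2.8901]
1 pointback [0.5114 0.2046 0.2824] [ 0.6056 -0.2293 -1.2259  2.2184  0.6551  0.4762 -2.8208]
1 new [0.435, -0.383, 0.07] [ 0.6444  0.4446  0.0046  1.8636 -0.0027  0.8334 -0.9815]
-1 stop [0.486, 0.1155, 0.097] [ 0.518   0.4523 -1.0248  2.0105  0.48    0.942   0.7538]
-1 above [0.486, 0.1155, 0.3] [ 0.5179  0.1402 -0.9187  1.7697  0.1159  1.2883  1.0813]
-1 point [0.582  0.2003 0.2116] [-0.137   0.129  -0.5589  2.2058  1.3042  0.5826 -0.2219]
-1 pointback [0.5114 0.2046 0.2824] [ 0.3803 -0.1576 -1.062   2.2204 
[... 2471 characters left out ...]
10.9281  35.8246] [152 146 138]
side 254 270 [-5.0453 13.3369 31.7633] [116 101  76]
side 266 270 [-33.9943  11.3168  32.6674] [155 149 140]
side 278 270 [-59.6486  -6.9627  22.9529] [152 146 137]
side 263 271 [-26.2818  10.2927  28.5721] [148 142 135]
side 275 271 [-56.2417  13.1122  32.6535] [167 160 151]
side 261 272 [-21.8271  12.8387  27.0041] [136 122 108]
side 273 272 [-51.4529  14.0323  30.0301] [154 147 136]
side 258 273 [-15.1218  16.2089  25.799 ] [111  93  66]
side 270 273 [-42.9205   8.9361  23.2381] [152 148 141]
side 256 274 [-10.192   16.7343  22.8962] [101  95  89]
side 270 274 [-43.6166  12.702   22.8543] [154 148 139]
side 262 275 [-25.1977  18.5289  22.3479] [116  98  68]
```

The candidates are:

- **Stop:** the only red mushroom is at scene (341,280). The green start at (330,262) must be avoided.
- **Mounted white wheel:** near (+y) end of the grinder. The crops show a pale rim at side (272,265), and the depth matches a 65 mm radius with its face at +12.5 mm. The grey one is in the far guard.
- **New white wheel:** scene (275,150). The orange (331,128) and turquoise (352,176) wheels are look-alikes, and the new grey is at (399,383).

Next I'll close the fingers and move above the stop.

```bash
cat >> h.py <<'E'
yaw=-np.radians(3.5)
gx=np.array([np.cos(yaw),np.sin(yaw),0]);gy=np.array([-np.sin(yaw),np.cos(yaw),0]);gz=np.array([0,0,1.])
W=np.array([.6455,.1964,.148])
def R_(z,x): return np.stack([x,np.cross(z,x),z],1)
Rd=R_(-gz,-gx); u45=(gz-gx)/2**.5; Rp=R_(-u45,-(gx+gz)/2**.5)
np.set_printoptions(precision=4,suppress=True)
def st(): 
    s=env.state(); print(round(s['time_s'],2),s['q'],s['tool_pos'],s['wrist_force'],s['finger_gap']); return s
def wsnap(f):
    s=env.state();p,d=env.snapshot('wrist');cv2.imwrite(f'pics/{f}.png',p[:,:,::-1])
    c=env.get_calibration('wrist');T=np.eye(4);T[:3,:3]=s['ee_rot'];T[:3,3]=s['tool_pos'];M=T@c['T_tool_cam'];K=c['K']
    v,u=np.mgrid[:480,:640]
    X=np.stack([(u-K[0,2])/K[0,0]*d,(v-K[1,2])/K[1,1]*d,d],-1)@M[:3,:3].T+M[:3,3]; X[d<=0]=np.nan
    return p,X
E
python3 - <<'E'
from h import *
st()
env.move_l([.235,-.605,.36],velocity=.2); env.close()
env.move_ptp([.43,.1,.40],Rd); st()
p,X=wsnap('w1'); np.savez('w1.npz',p=p,X=X)
print(env.recognise('stop','wrist'),env.recognise('start','wrist'))
hsv=cv2.cvtColor(p,cv2.COLOR_RGB2HSV)
red=(hsv[...,1]>150)&((hsv[...,0]<8)|(hsv[...,0]>172))&(X[...,2]>.095)&(X[...,2]<.115)
print(red.sum(),X[red].mean(0),X[red].min(0),X[red].max(0))
st()
E
```

```text
0.75 [ 1.102   0.3984  0.0451  1.5366 -0.0187  1.2069 -0.0507] [ 0.235  -0.6061  0.2314] [-0.0089  0.275   0.9911] 0.9984855987073453
4.9 [ 0.5806 -0.0708 -0.8382  1.7062 -0.053   1.4831  1.2559] [0.4304 0.099  0.3999] [-0.1065 -0.2997 -0.1503] -0.0011120519838946463
[{'bbox': [335.9, 244.9, 29.0, 33.9], 'confidence': 0.69}] [{'bbox': [283.4, 240.3, 20.5, 18.2], 'confidence': 0.68}, {'bbox': [46.1, 400.4, 92.2, 77.3], 'confidence': 0.43}]
1352 [0.5902 0.2632 0.1041] [0.4635 0.0922 0.095 ] [0.79   0.5258 0.115 ]
5.05 [ 0.5805 -0.0709 -0.8388  1.7062 -0.0533  1.4831  1.2559] [0.4303 0.0994 0.3999] [-0.2976  0.4663  0.3551] 0.0023238368321852696
```

View pics/w1.png

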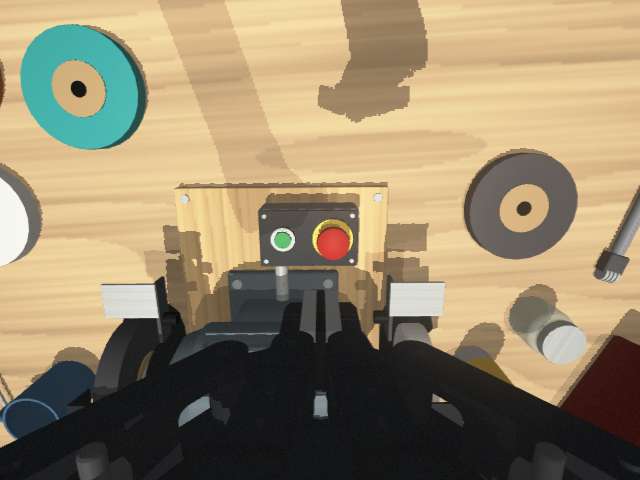

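Run:
```python
from h import *
w=np.load('w1.npz');p,X=w['p'],w['X']
hsv=cv2.cvtColor(p,cv2.COLOR_RGB2HSV)
m=np.zeros((480,640),bool);m[215:265,305:365]=1
red=m&(hsv[...,1]>150)&((hsv[...,0]<8)|(hsv[...,0]>172))
q=X[red&(X[...,2]>.09)];print('stop',len(q),cv2.minEnclosingCircle((q[:,:2]*1000).astype(np.float32)),np.nanpercentile(q[:,2],[5,50,95]))
def rect(m):
    n,l,s,_=cv2.connectedComponentsWithStats(m.astype(np.uint8));i=1+np.argmax(s[1:,4]);q=X[l==i]
    print(len(q),np.nanmedian(q[:,2]),cv2.minAreaRect((q[:,:2]*1000).astype(np.float32)))
    return q
Z=X[...,2]
m0=m|False;m0[:]=0;m0[195:275,250:370]=1;rect(m0&(Z>.067)&(Z<.079))
for c in((95,175),(380,455)):
    m0[:]=0;m0[275:325,c[0]:c[1]]=1;rect(m0&(Z>.138)&(Z<.156)&(p.min(-1)>150))
for (u,v) in ((283,240),(333,243)):print(X[v,u])
```

```text
stop 838 ((483.4491882324219, 111.88117218017578), 20.225446701049805) [0.1005 0.1045 0.1069]
4518 0.07347682807959752 ((481.15582275390625, 81.34712982177734), (128.80039978027344, 75.69923400878906), 86.43768310546875)
1774 0.1441197852064164 ((525.9772338867188, -125.97764587402344), (62.1565055847168, 42.274879455566406), 87.62913513183594)
1764 0.14442375978411928 ((543.7205810546875, 203.4748077392578), (62.3477783203125, 41.15822982788086), 86.15504455566406)
[0.4802 0.0491 0.0816]
[0.4811 0.1117 0.1073]
```

Run:
```python
from h import *
x,y=.4845,.1135
env.move_ptp([x,y,.2],Rd); s=st()
env.move_l([x,y,.112],velocity=.1); env.hold(.2); s=st(); f0=s['wrist_force'][2]
z=.112
while z>.090:
    z-=.0015; env.move_l([x,y,z],velocity=.03); s=env.state(); f=s['wrist_force'][2]-f0
    print(round(s['time_s'],2),round(z,4),s['tool_pos'].round(4) if hasattr(s['tool_pos'],'round') else s['tool_pos'],round(f,2))
    if abs(f)>22: break
env.hold(.3); st()
```

```text
5.89 [ 0.4843  0.2405 -0.9167  1.9105  0.2153  1.0907  0.9909] [0.4854 0.1137 0.2012] [ 0.0057 -0.0332  0.616 ] 0.003965601521416799
7.12 [ 0.4098  0.362  -0.8637  2.004   0.3446  0.9246  0.8763] [0.485  0.1136 0.1126] [-0.3408  0.2083  0.2985] 0.00032826781670877855
7.38 0.1105 [0.4845 0.1134 0.1105] -0.79
7.62 0.109 [0.4844 0.1135 0.1089] 0.14
7.88 0.1075 [0.4844 0.1135 0.1074] 0.07
8.12 0.106 [0.4844 0.1135 0.1059] -0.0
8.38 0.1045 [0.4846 0.1136 0.1046] 1.44
8.62 0.103 [0.4847 0.1136 0.1031] 3.48
8.88 0.1015 [0.4847 0.1136 0.1015] 3.71
9.12 0.1 [0.4846 0.1135 0.0999] 1.97
9.38 0.0985 [0.4846 0.1136 0.0984] 2.4
9.62 0.097 [0.4847 0.1136 0.0975] 7.8
9.88 0.0955 [0.4848 0.1136 0.0974] 20.04
10.12 0.094 [0.4849 0.1137 0.0972] 30.71
10.43 [ 0.3913  0.3856 -0.8492  2.0159  0.3728  0.8996  0.8506] [0.4849 0.1137 0.0973] [-9.1573 -3.5734 31.7194] -0.0004676138219726127
```

Run:
```python
from h import *
W=np.array([.645,.197,.148])
env.move_l([.4845,.1135,.30],velocity=.2)
w,X=wsnap('w2'); 
m=np.zeros((480,640),bool);hsv=cv2.cvtColor(w,cv2.COLOR_RGB2HSV)
red=(hsv[...,1]>150)&((hsv[...,0]<8)|(hsv[...,0]>172))&(np.hypot(X[...,0]-.4845,X[...,1]-.1135)<.03)
print('stop z now',red.sum(),np.nanpercentile(X[red][:,2],[5,50,95]))
print(env.ik(W+.2*u45,Rp))
env.move_ptp(W+.2*u45,Rp); st()
p,X=wsnap('w3'); np.savez('w3.npz',p=p,X=X); st()
for n in('scene','side'):
    q,d=env.snapshot(n);cv2.imwrite(f'pics/{n}3.png',q[:,:,::-1])
```

```text
stop z now 1402 [0.0933 0.0967 0.0987]
[ 0.7878 -0.4196 -1.2777  2.2172  0.1314  0.3962  0.8024]
12.52 [ 0.7877 -0.4187 -1.2764  2.2162  0.1316  0.3971  0.8027] [0.5043 0.2053 0.2899] [ 1.1375 -1.2518  0.6383] 0.0010914675969775842
12.57 [ 0.7874 -0.4175 -1.2757  2.2153  0.1315  0.397   0.8027] [0.5047 0.2054 0.2904] [1.0637 0.2409 0.4781] -0.00025243890094907734
```

View pics/w3.png

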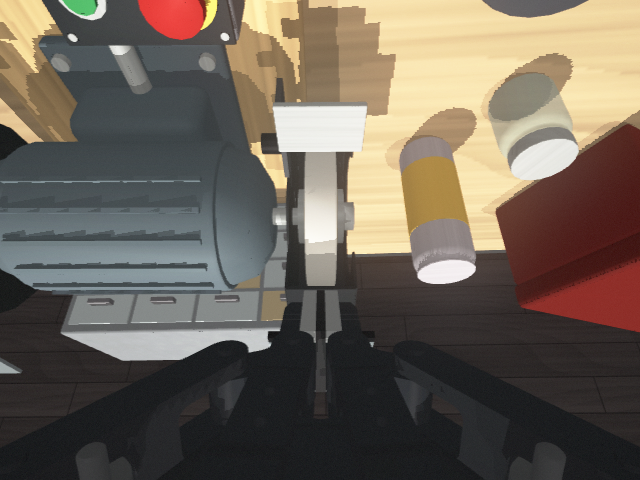

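View pics/side3.png

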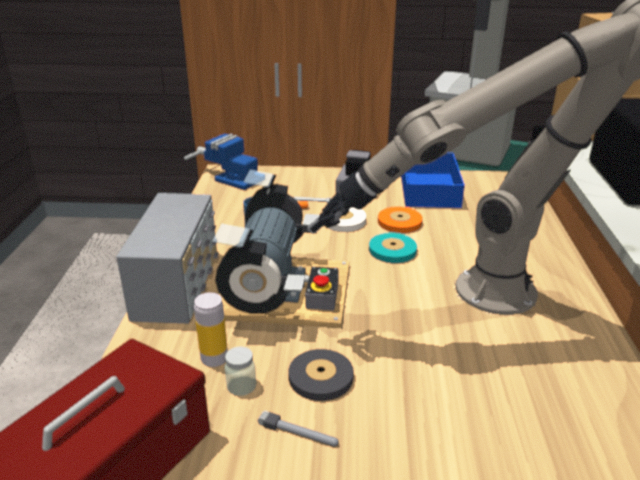

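View pics/w2.png

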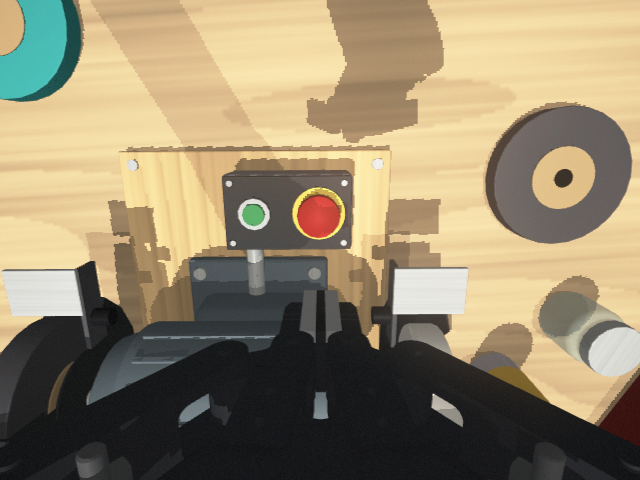

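The stop stayed in: its top reads about 0.097–0.099 m, down from about 0.107 m. The wrist picture shows the white rim at column ~321, straight ahead of the fingers. Next I'll measure the rim and move in.

Run:
```python
from h import *
W=np.array([.645,.197,.148])
w=np.load('w3.npz');p,X=w['p'],w['X']
D=X-W;L=np.stack([D@gx,D@gy,D@gz],-1)*1000
for v in (165,185,205,230,255,275):
    r=p[v,280:360].min(-1)>90; u=np.arange(280,360)[r]
    print(v,u.min(),u.max(),L[v,321],np.hypot(L[v,321,0],L[v,321,2]),L[v,308,1],L[v,332,1])
T=W+.092*u45
env.move_l(list(T),velocity=.1); s=st()
for i in range(4):
    env.hold(.5); s=env.state(); g=s['tool_pos']-.0187*np.array(s['ee_rot'])[:,2]-W; print(round(s['time_s'],2),g@gx,g@gy,g@gz,np.linalg.norm(g),s['wrist_force'])
for n in('scene','side'):
    q,d=env.snapshot(n);cv2.imwrite(f'pics/{n}4.png',q[:,:,::-1]); print(proj(n,T))
wsnap('w4')
```

```text
165 280 359 [-65.6097   0.7237  -3.7079] 65.71434186027452 -9.424954294046076 9.326059153320644
185 280 359 [-64.9223   0.674   15.4777] 66.74174650497476 -9.166248936987797 8.982020745998529
205 280 359 [-58.7353   0.6486  29.5579] 65.75331255088818 -9.141770915453302 8.937662598326355
230 280 359 [-47.9198   0.6289  44.9653] 65.7128532675363 -9.200455445015292 8.985397085072464
255 280 359 [-31.3797   0.6277  57.5914] 65.58551079738908 -9.535108735533756 9.210073851444987
275 280 335 [-10.0225   0.6506  64.7572] 65.52817436624527 -10.031717928693086 9.720280614806754Traceback (most recent call last):
  File "<stdin>", line 9, in <module>
workcell.Unreachable: the arm cannot follow that straight line within its joint ranges
```

The rim radius reads 65.6 mm, centred within 1 mm. The straight line is out of joint range, so I'll check IK along the way for a ptp approach.

Run:
```python
from h import *
W=np.array([.645,.197,.148])
st()
for tilt in (45,35,30,25):
    a=np.radians(tilt); z=np.sin(a)*gx-np.cos(a)*gz; R=R_(z,-(np.cos(a)*gx+np.sin(a)*gz))
    for r in (.2,.17,.14,.11,.092):
        tip=W+.065*u45; print(tilt,r,env.ik(tip-(r-.065)*z,R))
```

```text
12.67 [ 0.7873 -0.4166 -1.2756  2.215   0.1315  0.3968  0.8026] [0.5049 0.2056 0.2904] [ 1.052  -0.7283  0.6762] -0.0006662662759006809
45 0.2 [ 0.7878 -0.4196 -1.2777  2.2172  0.1314  0.3962  0.8024]
45 0.17 [ 0.5236 -0.1014 -1.2081  2.2182  0.9155  0.5431  0.0932]
45 0.14 [-0.1669  0.011  -0.5599  2.2239  1.1138  0.5982 -0.0771]
45 0.11 [-0.1502  0.0815 -0.5592  2.2146  1.2286  0.5871 -0.1662]
45 0.092 [-0.3295  0.1113 -0.3574  2.2113  1.2763  0.5584 -0.2087]
35 0.2 [ 0.8227 -0.2337 -1.3103  2.0547  0.1768  0.6388  0.8543]
35 0.17 [ 0.5672 -0.0214 -1.1956  2.0657  0.5877  0.6796  0.4887]
35 0.14 [ 0.3071  0.0631 -0.9645  2.0742  0.7355  0.6747  0.3616]
35 0.11 [ 0.108   0.1171 -0.76    2.0791  0.8205  0.6427  0.2902]
35 0.092 [ 0.1066  0.1592 -0.7593  2.078   0.8883  0.6344  0.2367]
30 0.2 [ 0.8146 -0.085  -1.3587  1.9693  0.3054  0.7794  0.7747]
30 0.17 [ 0.3496  0.0309 -0.9686  1.9882  0.5011  0.7756  0.5983]
30 0.14 [ 0.3235  0.103  -0.9618  1.9991  0.6126  0.7521  0.5066]
30 0.11 [ 0.3049  0.1758 -0.9581  2.006   0.7256  0.7357  0.4164]
30 0.092 [ 0.1284  0.1829 -0.7587  2.0114  0.7228  0.6907  0.4163]
25 0.2 [ 0.7328  0.0764 -1.3555  1.8821  0.428   0.9338  0.6971]
25 0.17 [ 0.3519  0.0912 -0.9637  1.9059  0.4438  0.8758  0.6788]
25 0.14 [ 0.331   0.1531 -0.9594  1.9219  0.5309  0.8435  0.6082]
25 0.11 [ 0.3147  0.2171 -0.9571  1.9341  0.6225  0.8171  0.5355]
25 0.092 [ 0.145   0.2152 -0.7583  1.9428  0.5983  0.7656  0.5534]
```

Run:
```python
from h import *
W=np.array([.645,.197,.148])
a=np.radians(30); z=np.sin(a)*gx-np.cos(a)*gz; R=R_(z,-(np.cos(a)*gx+np.sin(a)*gz)); tip=W+.065*u45
env.move_ptp(tip-.105*z,R); st()
T=tip-.027*z
try: env.move_l(T,velocity=.1)
except env.Unreachable as e:
    print(e); env.move_l(tip-.05*z,velocity=.1); st(); print(env.ik(T,R)); env.move_l(T,velocity=.05)
s=st()
for i in range(4):
    env.hold(.5); s=env.state(); g=s['tool_pos']-.0187*np.array(s['ee_rot'])[:,2]-W; print(round(s['time_s'],2),g@gx,g@gy,g@gz,np.linalg.norm(g),s['wrist_force'])
for n in('side','scene'):
    q,d=env.snapshot(n);cv2.imwrite(f'pics/{n}4.png',q[:,:,::-1]); print(proj(n,T))
p,X=wsnap('w4');np.savez('w4.npz',p=p,X=X)
```

```text
13.26 [ 0.3484  0.0341 -0.968   1.9877  0.4998  0.7752  0.5988] [0.5468 0.2037 0.2836] [-0.7065  0.2202  0.1109] 0.0009041065902657202
14.19 [ 0.2676  0.2099 -0.9222  2.0087  0.7792  0.721   0.3742] [0.5856 0.2009 0.2184] [-0.0316 -0.4664 -0.0082] -0.0033550204041170387
14.69 -0.06880846329563076 1.3059184407014767e-05 0.08558291434663895 0.10981366044218999 [-0.402   0.0492  0.2377]
15.19 -0.06879098347215098 -9.791041164411716e-06 0.08552494440583597 0.10975753103341734 [ 0.4886 -1.3501  0.0407]
15.69 -0.06879669100197412 2.460933352254057e-05 0.0855529863827286 0.10978296214551578 [ 0.2758  0.1686 -0.5222]
16.19 -0.0687968588353272 -2.1770265110410133e-05 0.08552272382847648 0.10975948501425396 [-0.4524 -0.3675 -0.2323]
[276.956  255.3054]
[321.0481 306.4371]
```

View pics/side4.png

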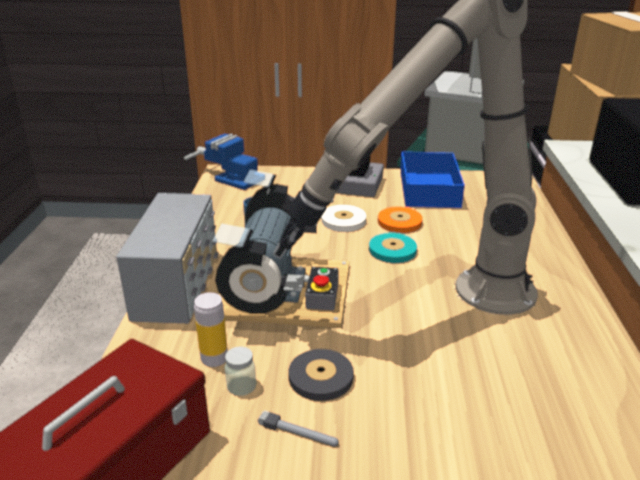

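View pics/w4.png

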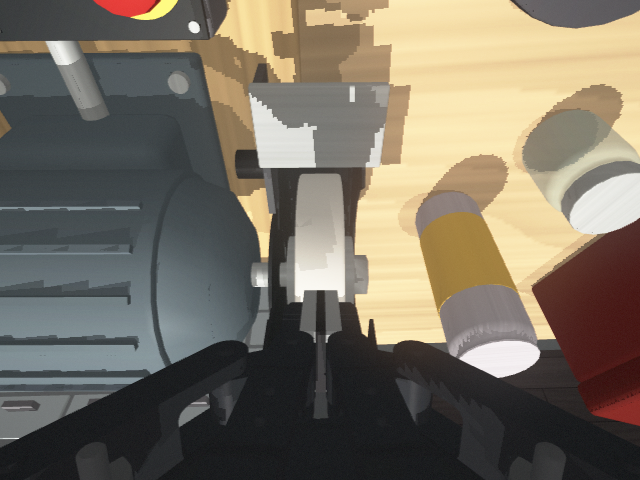

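The side and wrist pictures agree: the closed fingers sit over the white rim (wrist column ~320), not touching, and they were held there for more than 2 s. Next I'll back off and go to the new white wheel.

Run:
```python
from h import *
W=np.array([.645,.197,.148])
a=np.radians(30); z=np.sin(a)*gx-np.cos(a)*gz; tip=W+.065*u45
env.move_l(tip-.13*z,velocity=.15)
env.move_ptp([.44,.12,.38],Rd); st()
# tool x pointing radially back toward base, as nearest convenient
best=None
q0=np.array(env.state()['q'])
for yw in np.radians(np.arange(0,360,30)):
    x=np.array([np.cos(yw),np.sin(yw),0]); q=env.ik([.40,-.36,.30],R_(-gz,x))
    if q is not None:
        c=np.abs(np.array(q)-q0).max()
        if best is None or c<best[0]: best=(c,yw,x,q)
print(best)
R=R_(-gz,best[2]); np.save('Rn.npy',R)
env.move_ptp([.40,-.36,.30],R); st()
p,X=wsnap('w5');np.savez('w5.npz',p=p,X=X)
for t in('new_white','new_grey'):print(env.recognise(t,'wrist'))
st()
```

```text
17.83 [ 0.5511 -0.0242 -0.8827  1.7193 -0.0191  1.4385  1.1804] [0.4401 0.12   0.3786] [ 0.7995  0.0272 -0.4409] 0.004866332843133242
(np.float64(0.5771965718355664), np.float64(2.6179938779914944), array([-0.866,  0.5  ,  0.   ]), array([ 1.1283,  0.1794, -0.5456,  1.6948,  0.0964,  1.2942,  1.6107]))
19.61 [ 1.1269  0.1786 -0.5478  1.6948  0.0958  1.2941  1.6106] [ 0.4014 -0.3584  0.3005] [ 0.092   0.1039 -0.1334] 0.0022033019610415328
[{'bbox': [220.2, 87.8, 145.7, 156.7], 'confidence': 0.92}, {'bbox': [397.6, 53.1, 149.7, 102.4], 'confidence': 0.87}, {'bbox': [312.7, 237.1, 130.2, 123.2], 'confidence': 0.84}]
[]
19.76 [ 1.127   0.1787 -0.5469  1.6948  0.0962  1.2942  1.6106] [ 0.401  -0.3589  0.3004] [ 0.5255 -0.2161 -0.091 ] -2.8270627982434766e-05
```

View pics/w5.png

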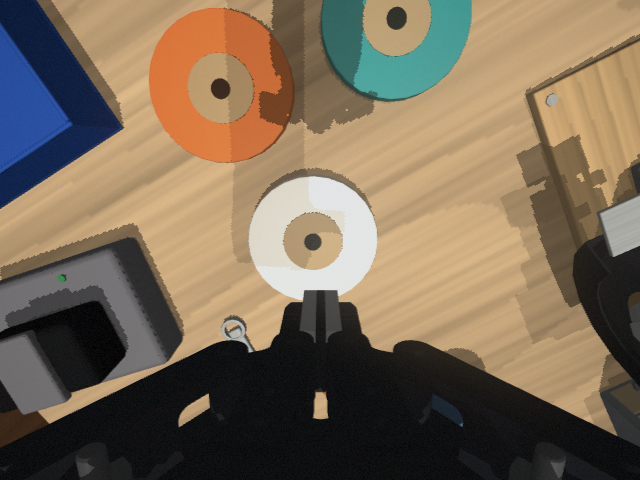

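Run:
```python
from h import *
w=np.load('w5.npz');p,X=w['p'],w['X'];R=np.load('Rn.npy')
hsv=cv2.cvtColor(p,cv2.COLOR_RGB2HSV)
m=np.zeros((480,640),bool);m[165:290,240:385]=1
m&=(np.abs(X[...,2]-.026)<.004)
q=X[m];c,r=cv2.minEnclosingCircle((q[:,:2]*1000).astype(np.float32));print(c,r,np.median(q[:,2]),X[236,300:330:4],X[300,130],X[380,60])
C=X[225:260,295:331].reshape(-1,3).mean(0);print(C)
c=np.array(c)/1000
if abs(r-75)<4 and np.hypot(*(c-[.434,-.381]))<.01:
    t=[c[0],c[1]]
    env.move_l(t+[.14],velocity=.15); st()
    env.move_l(t+[.055],velocity=.08); env.hold(.3); st()
    p,X=wsnap('w6')
    for n in('scene','side'):
        q,d=env.snapshot(n);cv2.imwrite(f'pics/{n}6.png',q[:,:,::-1]);np.savez(n+'6.npz',p=q,d=d)
```

```text
(434.7806091308594, -387.03070068359375) 74.90449523925781 0.02550450891852818 [[ 0.4223 -0.3965  0.025 ]
 [ 0.424  -0.392   0.0277]
 [ 0.4265 -0.3882  0.0268]
 [ 0.4286 -0.3841  0.0275]
 [ 0.4313 -0.3805  0.0255]
 [ 0.433  -0.3762  0.0278]
 [ 0.4355 -0.3723  0.027 ]
 [ 0.4379 -0.3684  0.0263]] [ 0.3853 -0.5911  0.0587] [ 0.4126 -0.6611  0.1204]
[nan nan nan]
21.02 [ 1.0613  0.3995 -0.5159  1.7909  0.2292  1.0089  1.5037] [ 0.4353 -0.3874  0.141 ] [-0.2558  0.0802 -0.3647] -0.0014659103902723112
22.52 [ 1.0272  0.5056 -0.4794  1.8557  0.3016  0.8518  1.4455] [ 0.4349 -0.3872  0.0553] [ 0.4561 -0.7544 -0.0101] -0.0006104937099307963
```

Run:
```python
import cv2,numpy as np
s=cv2.imread('pics/scene6.png');cv2.imwrite('pics/s6c.png',cv2.resize(s[90:310,180:420],None,fx=2.7,fy=2.7))
```

```text
(no output)
```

View pics/s6c.png

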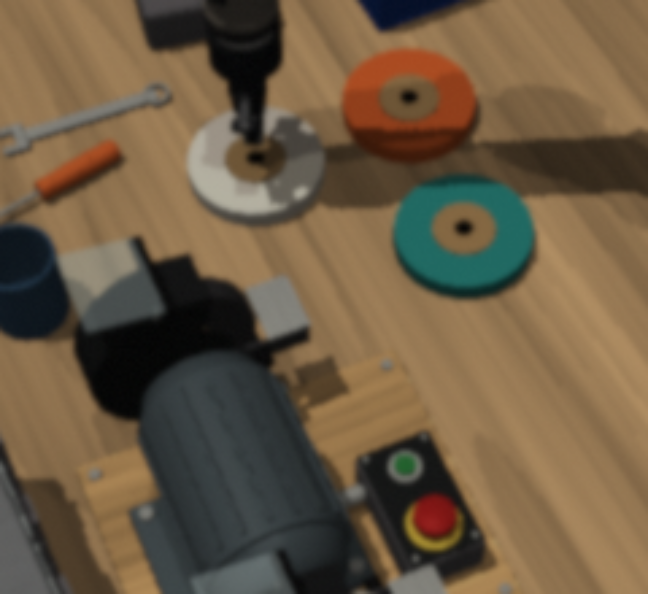

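View pics/side6.png

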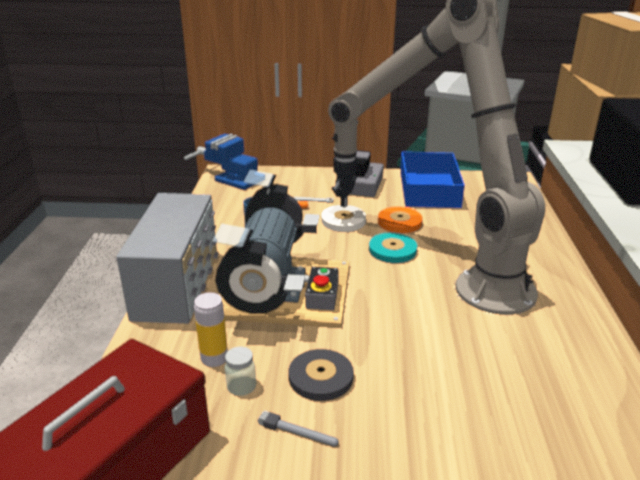

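View pics/w6.png

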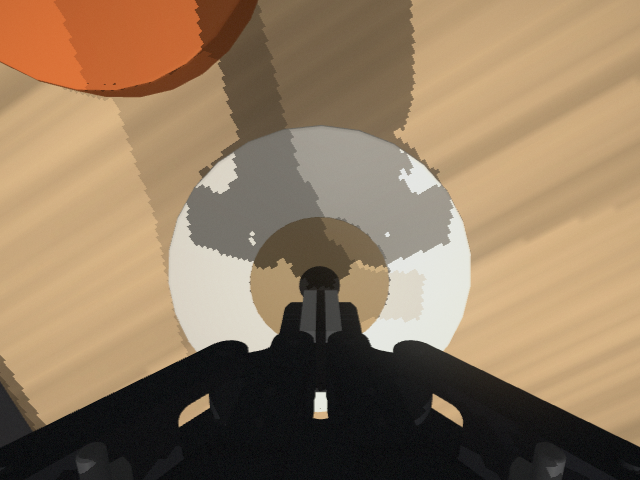

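The tip is over the bore of the new white wheel (wrist bore at (320,282), fingers at column 320), not touching it. I'll check the stop once more and hand in.

Run:
```python
from h import *
for n in('scene','side'):
    for k in '06':
        s=np.load(n+k+'.npz');X=cloud(n,s['d']);hsv=cv2.cvtColor(s['p'],cv2.COLOR_RGB2HSV)
        r=(hsv[...,1]>150)&((hsv[...,0]<8)|(hsv[...,0]>172))&(np.hypot(X[...,0]-.4845,X[...,1]-.1145)<.018)
        print(n,k,r.sum(),np.nanmedian(X[r][:,2]))
env.hold(.5); st(); env.job_done(); st()
```

```text
scene 0 157 0.10363414211462292
scene 6 163 0.09555651353463637
side 0 108 0.1045740051004331
side 6 103 0.09735438487005917
23.18 [ 1.0271  0.5061 -0.4794  1.8558  0.3017  0.8518  1.4454] [ 0.4348 -0.3871  0.055 ] [ 0.3651 -0.122   0.4956] -0.003976558907646739
the job is handed in; nothing more can be done
the job is handed in; nothing more can be done
```

The job was handed in at about 23 s of the 54 s allowed. It reports no verdict, so these are my own readings.

- **Stop button:** I pressed the red mushroom with closed fingers until it bottomed at about 31 N. In the last pictures its top is still 7–8 mm lower than at the start, seen from both cameras. The green button was not approached.
- **White wheel on the grinder:** I pointed at the rim from about 27 mm and held for just over 2 s. The grasp point was 110 mm from the wheel's centre and, by my fit, in its plane. The wrist force stayed at noise level.
- **New white wheel:** The fingers finished about 29 mm above its face, over the bore. The grasp point is about 48 mm above the face, and there was no contact force. In the last pictures I saw nothing on the bench moved.

**What disagreed or failed:**
- The first approach to the grinder wheel, a straight line at 45°, was out of joint range. I pointed at 30° from the vertical instead.
- My estimates of the new wheel's centre differed by up to about 11 mm. The final wrist picture shows the fingertips in line with the bore, well inside the 40 mm allowed.

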